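# Turn the board leaf of a photo album

## Robot

A 7-joint arm with a two-finger parallel gripper is mounted at the origin on the work surface. World frame = base frame: x ahead of the robot, y to its left, z up, the work surface at z = 0. Lengths are in m, angles in rad, forces in N, time in s.
With the tool pointing down it reaches from about 0.4 to 0.85 m from the base axis. Payload 10.4 kg.
Tool frame: the origin (TCP) lies between the finger pads; the fingertips stand manip.tcp_to_tips ahead of it and the grasp point (between the pads) lies 2 mm behind it (manip.tcp_to_tips is the distance from the TCP to the fingertips, in m); y points along the fingers, z is the direction in which the jaws open and shut, and the axes are right-handed (so a half turn about y gives the same grasp; the last joint's range is limited). The gripper opens to 85 mm and grips with 20 to 120 N. Pads are 22 mm wide; open, the fingers measure 114 mm over their backs; the gripper's body (76 mm by 85 mm) begins 54 mm behind the grasp point. The pads swing forward as they close: fully open they stand 13 mm farther back than shut.
Start: joints at [1.222, 0.332, -0.065, 1.46, 0.022, 1.35, -0.088], TCP at [0.2, -0.592, 0.248] pointing down, gripper open.
Joint ranges: [-2.6, 2.6], [-0.5, 2.12], [-1.47, 1.34], [0.16, 2.42], [-1.27, 4.41], [0.06, 2.06], [-2.6, 2.6]. Speed limits (rad/s): [2.22, 2.22, 2.79, 2.79, 3.14, 3.14, 3.14].

## Interface

Orientations are given as a unit quaternion [x, y, z, w].
In Python, from workcell import manip gives the robot as it stands. The module is installed in compiled form; this text tells all that it offers.
- The arm moves only by the tool move_arm, never from a script. Its argument "increments" is a list of rows, each an object with "offset": the shift along the tool's x, y, z in m, a list of three; "yaw": the turn about the tool's y in degrees; "jaw": the closure in counts, from 0 (fully open) to 255 (shut). In form: [{"offset": [tx, ty, tz], "yaw": yaw, "jaw": jaw}, ...]. A call has 1 to 10 rows; each row is the pose to reach, as a shift and turn from the pose measured when the call began, along the tool's axes at that moment; what a row does not reach only later rows make up. A row lasts 1/12 s, in which the tool goes at most 41.7 mm and 7.16 degrees, less where a joint would pass 70% of its speed; a pose out of reach is approached as far as the arm can. A call with a gripper value outside its range is refused whole. The fingers move at their own pace and stop on an object; "squeeze" is the grip in N (left out, the last holds). Time passes only in rows, so rows that repeat a pose let the fingers close. It gives the time, the measured TCP pose, the force and the opening at its end, in the units of the state.
- manip.get_obs(): the state, without advancing time (a new reading comes with each control period).
- manip.camera(name): name is "side" or "top" or "wrist"; returns a dict with "pixels" (480x640x3 uint8, red, green, blue), "depth" (480x640 float32, m along the optical axis (not along the pixel's ray), 0 where there is no reading), "intrinsics" (3x3 intrinsics, pixels), "R" (3x3) and "t" (3): a world point X has camera coordinates R X + t; the wrist camera has in their place "mount" (4x4, takes a point from camera to tool coordinates, whose origin is the TCP and whose axes are the tool frame's). Camera axes: x right, y down, z forward; pixel columns grow to the right and rows downward; lengths in m; the calibration is good to about 2 mm. The wrist camera is an equidistant fisheye: a pixel r from the principal point sees the ray r / f radians off the axis. A picture is of the moment at which its call begins: read the wrist's pose just before it.
- manip.hand_in(): hands the job in, once; it reports no verdict.
Trained networks look in a picture, given as the dict that the camera call returned (one of the last four; its "shot" number tells which), for a name from the list of things; names that differ only in an ending like _2 or _b are one class to them, and where a whole thing is asked for, a point or a joint stands for the part that bears it (a point fixed in the world has none). Each returns a list of dicts, best first, with "confidence" (0 to 1); they miss things now and then, are a little off and sometimes report something else, mostly with a low value. They report only what shows in the picture. A call takes as long as a camera call.
- manip.recognise(picture, query): "bbox" ([left, top, right, bottom] in pixels, round what is visible of it).
- manip.spot_point(picture, query): "centre" ([column, row] in pixels: a listed point, or the origin of a listed thing).
The state is a dict: "clock": time; "joint_pos": joint angles; "joint_velocities": joint speeds; "tau": joint torques, N m; "position": TCP position; "ee_rot": TCP orientation; "ft_force": force on the tool from outside, world axes, zero at the start; "torque": the same for the moment, N m; "grip_width": opening from 0.0 (shut) to 1.0 (fully open).
Only numpy, scipy, OpenCV 4.12 (cv2) and the standard library are available. Lean on these libraries where they do the work, as an engineer would, in place of code of your own. Each camera call takes 0.05 s, during which the arm holds its last target. There are 200 camera calls.

## Task

A photo album lies open on the wall-unit shelf, with one stiff board leaf standing part-way up off its page. Put a fingertip under that leaf, turn it over the spine and press it down near its outer edge until it lies fully flat on the opposite page. Only touch and push: do not pinch the leaf, do not pick anything up, and leave the album and the glasses, tin and bottle opener where they are.

Things in the scene. Friction and masses are not known exactly. Their poses are not given: they have to be found in the camera images.
- album: The open album: blue covers 180 mm along the spine, 266 mm across; black pages with landscape prints; 0.7 kg, loose. Origin on the shelf under the middle of the spine; x along the spine, y towards the side where the leaf starts (the robot's left, turned up to 0.75 rad towards the robot or 0.4 away), z up. On each side of the spine the page block reaches 125 mm out, its top 12 mm above the shelf.
- leaf_hinge (a point): The middle of the leaf's hinge line at the spine, 13.5 mm above the shelf; axes as the album's (the hinge runs along x).
- leaf (a joint): Angle of the leaf about the hinge (rad): 0 lies flat on the page on the album's +y side, 1.57 stands upright, 3.14 (its stop) lies flat on the page on the -y side. It starts raised by 0.5 to 0.9. The linen hinge is stiff (about 0.06 N m): the leaf stays at whatever angle it is left, and about 0.7 N at its free edge turns it.
- leaf_mid (a point): The middle of the leaf, half-way through its thickness. The leaf is a rigid black board 170 mm along the spine, 3 mm thick, 48 g, its free edge 125 mm from the hinge line, with prints on both faces. Axes: x along the spine, y from the spine to the free edge, z off the face that looks up when the joint is 0.
- leaf_edge (a point): The middle of the leaf's free edge, 125 mm from the hinge line; axes as leaf_mid.
- tumbler_a: Crystal tumbler, 78 mm across the rim, 90 mm high, standing beyond the album near the front edge of the shelf; origin at the centre of its underside. Not part of the job.
- tumbler_b: A second, equal tumbler in the same row. Not part of the job.
- tin: Round aluminium tin with screw lid, 77 mm across, 52 mm high, in the same row; origin at the centre of its underside. Not part of the job.
- opener: Flat stainless steel bottle opener, 125 mm long (along its y), 38 mm wide, 5 mm thick, lying by itself on the robot's right; origin on its underside near the middle. Not part of the job.

How it is judged:
On the way, in this order (a step that is already met when the one before it is completed fails the run):
1. the fingers push the leaf up and over its spine (value of joint leaf between 1.2 and 2.9 rad and contact force between the fingers and album above 0.2 N), for 0.04 s.
2. the fingers press the leaf flat on the opposite page, on its outer half (value of joint leaf above 3.05 rad and contact force between the fingers and album above 0.5 N and y of the grasp point in the frame of leaf_mid above 0 m), for 0.1 s.
At the end, for the whole second after the job is handed in: The leaf lies flat and still on the opposite page (joint above 3.07 of 3.14 rad), the album is within 30 mm of where it lay, and the tumblers, tin and opener stand where they stood, within 20 mm and not tipped over (value of joint leaf above 3.07 rad and velocity of joint leaf between -0.05 and 0.05 rad/s and distance of album from where it was at the start of the episode below 0.03 m and linear speed of album below 0.01 m/s and distance of each of tumbler_a, tumbler_b, tin, opener from where it was at the start of the episode below 0.02 m and angle between each of tumbler_a, tumbler_b, tin, opener's own z axis and vertical below 0.1 rad); the robot touches nothing.
It fails at once if the album is lifted off the shelf (10 mm) or tipped (0.06 rad) (height (world z) of album above 0.01 m or angle between album's own z axis and vertical above 0.06 rad).
It fails at once if the album is shoved more than 30 mm along the shelf (distance of album from where it was at the start of the episode above 0.03 m).
It fails at once if the leaf is pinched between the fingers (z of the grasp point in the frame of leaf_mid between -0.003 and 0.003 m and x of the grasp point in the frame of leaf_mid between -0.095 and 0.095 m and y of the grasp point in the frame of leaf_mid between -0.0625 and 0.0725 m and contact force between the fingers and album above 4 N).
It fails at once if a tumbler, the tin or the opener is lifted, knocked over or moved by 20 mm (distance of any of tumbler_a, tumbler_b, tin, opener from where it was at the start of the episode above 0.02 m or angle between any of tumbler_a, tumbler_b, tin, opener's own z axis and vertical above 0.3 rad).
It also fails if it takes over 45 s, if anything falls off the work surface, if the arm or the gripper's body presses on something with over 40 N, if the wrist force passes 120 N, or if a joint passes its speed limit or range.

## Working session

There is one attempt and no reset: what is moved stays moved. The work goes in short steps, Python scripts to look and compute and a tool call to move; the robot and the scene stay as the last step left them, time stands still between calls to the robot, and variables do not carry over. Pictures are saved under pics/ and viewed, about 8 in all and at most 12, crops included, and the job is handed in when it is done.

Besides the shell and the picture viewer there is one more tool, called as a command line: name --argument value ..., lists and objects as JSON in quotes. move_arm: Moves the arm, as the interface text tells. Its arguments: {"type":"object","properties":{"increments":{"type":"array","items":{"type":"object","properties":{"offset":{"type":"array","items":{"type":"number"}},"yaw":{"type":"number"},"jaw":{"type":"number"}}}},"squeeze":{"type":"number"}},"required":["increments"]}

```bash
mkdir -p pics
cat > h.py <<'E'
import numpy as np, cv2
from workcell import manip
from scipy.spatial.transform import Rotation as Ro
def save(p,n): cv2.imwrite('pics/'+n,p['pixels'][:,:,::-1])
def world(p,u,v,d=None):
    K=p['intrinsics']; 
    if d is None: d=p['depth'][int(round(v)),int(round(u))]
    c=np.array([(u-K[0,2])/K[0,0]*d,(v-K[1,2])/K[1,1]*d,d]); return p['R'].T@(c-p['t'])
def cloud(p):
    K=p['intrinsics'];d=p['depth'];v,u=np.mgrid[:480,:640]
    c=np.stack([(u-K[0,2])/K[0,0]*d,(v-K[1,2])/K[1,1]*d,d],-1)
    return (c-p['t'])@p['R']
def state():
    o=manip.get_obs(); R=Ro.from_quat(o['ee_rot']).as_matrix()
    print('t',round(o['clock'],2),'p',np.round(o['position'],4),'F',np.round(o['ft_force'],2),'g',round(o['grip_width'],2)); print(np.round(R,3)); return o,R
E
python3 - <<'E'
from h import *
o,R=state(); print(manip.tcp_to_tips)
for n in ('top','side'):
    p=manip.camera(n); save(p,n+'1.png'); print(n,np.round(p['R'].ravel(),2),p['t'])
    for q in ('album','leaf_hinge','leaf_mid','leaf_edge','tumbler_a','tin','opener'):
        for r in manip.spot_point(p,q)[:2]:
            u,v=r['centre']; 
            print(q,np.round([u,v,r['confidence']],2),np.round(world(p,u,v),3))
E
```

```text
t 0.0 p [ 0.1999 -0.5918  0.2475] F [-0.44  0.27  0.68] g 1.0
[[-0.947 -0.001  0.32 ]
 [-0.32   0.001 -0.947]
 [ 0.    -1.    -0.001]]
0.017
top [ 0.02 -1.    0.02 -0.99 -0.02 -0.1   0.1  -0.02 -0.99] [-0.10218885  0.60292343  1.09674165]
album [343.5  261.3    0.95] [ 0.554 -0.157  0.019]
leaf_hinge [346.3  257.7    0.96] [ 0.563 -0.164  0.012]
leaf_edge [301.3  281.3    0.61] [ 0.509 -0.066  0.013]
leaf_edge [3.394e+02 1.674e+02 1.900e-01] [ 0.765 -0.146  0.01 ]
tumbler_a [281.3  163.7    0.58] [ 0.77  -0.015  0.011]
tumbler_a [343.3  169.     0.56] [ 0.762 -0.154  0.009]
tin [210.9 159.8   0.9] [0.765 0.134 0.052]
opener [462.   266.3    0.98] [ 0.55  -0.422  0.005]
side [-0.91 -0.41 -0.02 -0.26  0.62 -0.74  0.32 -0.67 -0.67] [0.56269205 0.25106318 0.96050924]
album [384.7 242.    0.9] [ 0.525 -0.066  0.092]
album [262.4  260.3    0.29] [0.755 0.019 0.031]
leaf_hinge [382.6  241.6    0.58] [ 0.529 -0.065  0.092]
leaf_mid [389.8  241.8    0.71] [ 0.543 -0.156  0.011]
leaf_edge [391.8  242.1    0.63] [ 0.539 -0.157  0.011]
leaf_edge [3.886e+02 2.365e+02 2.900e-01] [ 0.551 -0.172  0.011]
tumbler_a [294.9  221.1    0.88] [ 0.754 -0.126  0.023]
tumbler_a [260.1  260.2    0.68] [0.758 0.022 0.033]
tin [226.2  309.     0.67] [0.741 0.174 0.052]
tin [294.1  221.     0.35] [ 0.753 -0.121  0.028]
opener [426.1  178.5    0.74] [ 0.544 -0.428 -0.004]
```

View pics/top1.png

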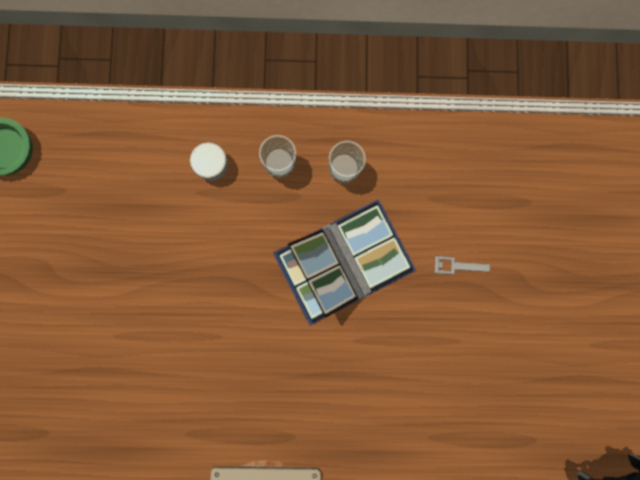

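View pics/side1.png

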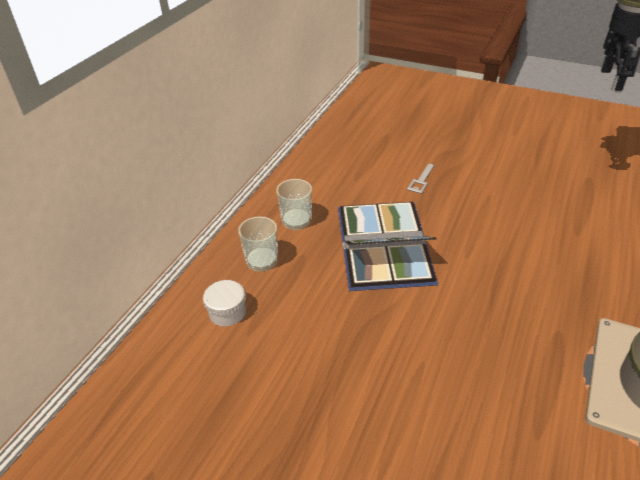

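The top view shows the album at (343,262), rotated, with the leaf raised on its left, and the tumblers and tin beyond it. The side view shows the leaf edge-on at (390,240). Next I'll fit the album yaw and the leaf plane from depth.

Run:
```python
from h import *
p=manip.camera('top'); W=cloud(p); img=p['pixels']
m=np.zeros((480,640),bool); m[195:330,268:420]=1
Z=W[...,2]; print('table z',np.median(W[300:330,380:420,2]))
X=W[m&(Z>0.006)]
# album footprint by points 6..16mm plus blue mask
blue=m&(Z<0.025)&(Z>-.01)&(img[...,2].astype(int)>img[...,0]+15)
al=(m&(Z>0.006))
Y,xx=np.nonzero(al); 
r=cv2.minAreaRect(X[:,:2].astype(np.float32)); print('rect all',r)
hi=W[m&(Z>0.03)]; c=hi.mean(0); u,s,vt=np.linalg.svd(hi-c); n=vt[2]*np.sign(vt[2,2]); print('leaf plane c',c,'n',n,'rms',s[2]/len(hi)**.5,len(hi),'tilt',np.arccos(n[2]),'dir',np.arctan2(n[1],n[0]))
print('leaf rect',cv2.minAreaRect(hi[:,:2].astype(np.float32)),'zmax',np.percentile(hi[:,2],99))
# intersection of leaf plane with z=.0135 : hinge line
k=n[:2]/np.hypot(*n[:2]); off=(n@c-n[2]*.0135)/np.hypot(*n[:2]); print('hinge: k',k,'k.x=',off)
# along spine extents
s_=np.array([-k[1],k[0]]); pr=hi[:,:2]@s_; print('spine dir',s_,'ext',np.percentile(pr,[1,99]))
lo=W[m&(Z>0.006)&(Z<0.02)]; 
print('page z',np.median(lo[:,2]))
mid=np.percentile(pr,[1,99]).mean(); print('hinge pt',k*off+s_*mid)
print('ext k all',np.percentile(X[:,:2]@k,[0.5,99.5]),'s',np.percentile(X[:,:2]@s_,[.5,99.5]))
```

```text
table z 0.0001323904419538232
rect all ((0.5610085129737854, -0.16363558173179626), (0.2867629826068878, 0.3346022963523865), 2.816610097885132)
leaf plane c [ 0.52769215 -0.1073108   0.09189113] n [ 0.47720872 -0.87628776  0.06626913] rms 0.021632923528185577 3031 tilt 1.5044785976582664 dir -1.0721239228544621
leaf rect ((0.5266437530517578, -0.10329458862543106), (0.17024695873260498, 0.10126113891601562), 28.728168487548828) zmax 1.1543813294074021
hinge: k [ 0.47826004 -0.87821827] k.x= 0.35182272895696814
spine dir [0.87821827 0.47826004] ext [0.3298608  0.49609921]
page z 0.012507808005791364
hinge pt [ 0.53094934 -0.11146531]
ext k all [0.28112986 0.53060725] s [0.32819637 0.49789649]
```

Run:
```python
from h import *
p=manip.camera('top'); W=cloud(p)
m=np.zeros((480,640),bool); m[195:330,268:420]=1
Z=W[...,2]
hi=W[m&(Z>0.025)&(Z<.13)]
for _ in range(3):
    c=hi.mean(0);u,s,vt=np.linalg.svd(hi-c,full_matrices=False);n=vt[2]*np.sign(vt[2,2]);hi=hi[abs((hi-c)@n)<.006]
print(len(hi),c,n,'tilt',np.arccos(n[2]),'zmax',hi[:,2].max())
k=n[:2]/np.hypot(*n[:2]); off=(n@c-n[2]*.015)/np.hypot(*n[:2])
s_=np.array([-k[1],k[0]]); pr=hi[:,:2]@s_; e=np.percentile(pr,[1,99])
print('k(-y album)',k,'spine',s_,'yaw',np.arctan2(s_[1],s_[0]),'ext',e,'hinge pt',k*off+s_*e.mean())
a=W[m&(Z>0.007)&(Z<.02)][:,:2]
print('ext k',np.percentile(a@k-off,[0.5,99.5]),'s',np.percentile(a@s_,[.5,99.5]), cv2.minAreaRect(a.astype(np.float32)))
```

```text
3139 [ 0.52996108 -0.11054787  0.06240391] [ 0.30315466 -0.5628676   0.76894559] tilt 0.6936061036173778 zmax 0.09892858682784622
k(-y album) [ 0.47418726 -0.88042402] spine [0.88042402 0.47418726] yaw 0.4940406730573743 ext [0.33127753 0.49777423] hinge pt [ 0.55731052 -0.16057726]
ext k [-0.12626539  0.12266315] s [0.33028654 0.49911177] ((0.5492850542068481, -0.15459990501403809), (0.2808797359466553, 0.30899468064308167), 3.2092084884643555)
```

Leaf angle is about 0.69 rad, hinge at (0.557, -0.161) and album yaw about 0.494. I'll close the fingers and go to the leaf's free side, staying high.

move_arm --increments '[{"offset": [-0.449,0,-0.452],"yaw": -9.6,"jaw": 255},{"offset": [-0.449,0,-0.452],"yaw": -9.6,"jaw": 255},{"offset": [-0.449,0,-0.452],"yaw": -9.6,"jaw": 255},{"offset": [-0.449,0,-0.452],"yaw": -9.6,"jaw": 255},{"offset": [-0.449,0,-0.452],"yaw": -9.6,"jaw": 255},{"offset": [-0.449,0,-0.452],"yaw": -9.6,"jaw": 255},{"offset": [-0.449,0,-0.452],"yaw": -9.6,"jaw": 255},{"offset": [-0.449,0,-0.452],"yaw": -9.6,"jaw": 255},{"offset": [-0.449,0,-0.452],"yaw": -9.6,"jaw": 255},{"offset": [-0.449,0,-0.452],"yaw": -9.6,"jaw": 255}]' --squeeze 20

```text
clock: 1.73
position: [0.3841, -0.2162, 0.2486]
ee_rot: [0.173, -0.685, 0.686, -0.173]
ft_force: [1.6, -1.2, 0.4]
grip_width: 0.0
```

```bash
cat >> h.py <<'E'
H=np.array([.5573,-.1606]); YW=.494
AX=np.array([np.cos(YW),np.sin(YW),0]); AY=np.array([-np.sin(YW),np.cos(YW),0]); AZ=np.array([0,0,1.])
def alb():
    "tip position in album axes (x,y from hinge, z above shelf) and tool yaw error"
    o=manip.get_obs(); R=Ro.from_quat(o['ee_rot']).as_matrix(); d=np.array(o['position'])-[*H,0]
    print('t',round(o['clock'],2),'tip alb mm',np.round(1000*np.array([d@AX,d@AY,d[2]-.017]),1),'F alb',np.round([np.dot(o['ft_force'],a) for a in (AX,AY,AZ)],2),
     'yawerr deg',round(np.degrees(np.arctan2(-R[:,0]@AY,-R[:,0]@AX)),2)); return o,R
E
python3 -c "
from h import *
alb()"
```

```text
t 1.73 tip alb mm [-178.9   33.2  231.6] F alb [ 0.81 -1.82  0.43] yawerr deg -0.05
```

move_arm --increments '[{"offset": [-0.179,0,-0.127],"yaw": 0,"jaw": 255},{"offset": [-0.179,0,-0.127],"yaw": 0,"jaw": 255},{"offset": [-0.179,0,-0.127],"yaw": 0,"jaw": 255},{"offset": [-0.179,0,-0.127],"yaw": 0,"jaw": 255},{"offset": [-0.179,0,-0.127],"yaw": 0,"jaw": 255},{"offset": [-0.179,0,-0.127],"yaw": 0,"jaw": 255},{"offset": [-0.179,0,-0.127],"yaw": 0,"jaw": 255},{"offset": [-0.179,0,-0.127],"yaw": 0,"jaw": 255}]'

```text
clock: 2.4
position: [0.4817, -0.019, 0.2485]
ee_rot: [0.173, -0.685, 0.686, -0.173]
ft_force: [-0.7, -0.8, -0.3]
grip_width: -0.001
```

```bash
python3 -c "
from h import *
alb()"
```

```text
t 2.4 tip alb mm [  0.6 160.5 231.5] F alb [-0.99 -0.42 -0.28] yawerr deg 0.07
```

move_arm --increments '[{"offset": [0,0.177,0],"yaw": 0,"jaw": 255},{"offset": [0,0.177,0],"yaw": 0,"jaw": 255},{"offset": [0,0.177,0],"yaw": 0,"jaw": 255},{"offset": [0,0.177,0],"yaw": 0,"jaw": 255},{"offset": [0,0.177,0],"yaw": 0,"jaw": 255},{"offset": [0,0.177,0],"yaw": 0,"jaw": 255},{"offset": [0,0.177,0],"yaw": 0,"jaw": 255}]'

```text
clock: 2.98
position: [0.4824, -0.0198, 0.0728]
ee_rot: [0.173, -0.685, 0.686, -0.173]
ft_force: [0.4, 0.1, 0.9]
grip_width: 0.001
```

```bash
python3 -c "
from h import *
alb(); p=manip.camera('side'); c=cv2.resize(p['pixels'][130:330,300:500],(800,800)[:2],interpolation=cv2.INTER_CUBIC)[:600]
cv2.imwrite('pics/s2.png',c[:,:,::-1])"
```

```text
t 2.98 tip alb mm [  0.8 159.5  55.8] F alb [ 0.45 -0.1   0.95] yawerr deg 0.01
```

View pics/s2.png

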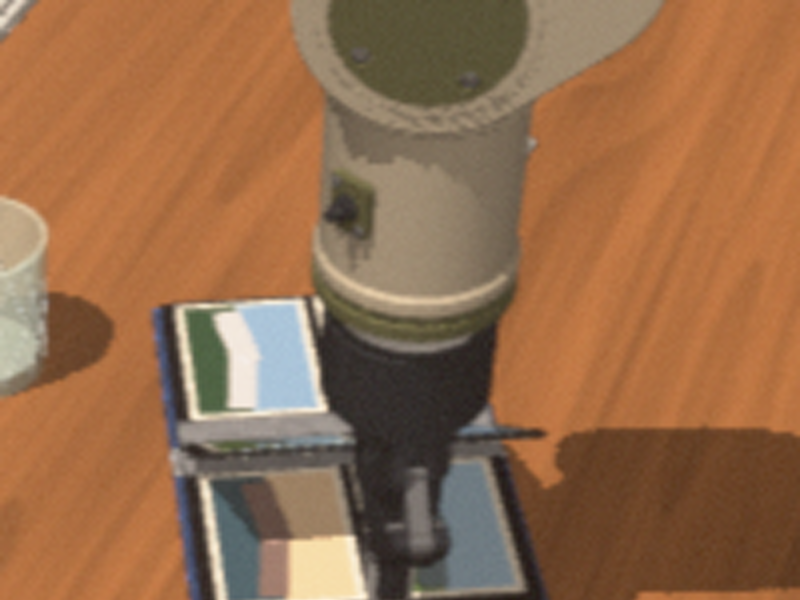

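The finger is clear of the leaf, in front of its free edge and mid-spine. I'll push the edge in along its arc.

move_arm --increments '[{"offset": [0,-0.006,0.025],"yaw": 0,"jaw": 255},{"offset": [0,-0.013,0.049],"yaw": 0,"jaw": 255},{"offset": [0,-0.018,0.053],"yaw": 0,"jaw": 255},{"offset": [0,-0.022,0.058],"yaw": 0,"jaw": 255},{"offset": [0,-0.027,0.0625],"yaw": 0,"jaw": 255},{"offset": [0,-0.031,0.067],"yaw": 0,"jaw": 255},{"offset": [0,-0.0345,0.072],"yaw": 0,"jaw": 255},{"offset": [0,-0.038,0.0775],"yaw": 0,"jaw": 255},{"offset": [0,-0.041,0.083],"yaw": 0,"jaw": 255},{"offset": [0,-0.044,0.088],"yaw": 0,"jaw": 255}]'

```text
clock: 3.87
position: [0.5251, -0.0974, 0.1182]
ee_rot: [0.172, -0.685, 0.686, -0.174]
ft_force: [0.2, 2.0, 0.4]
grip_width: -0.001
```

```bash
cat >> h.py <<'E'
def fitleaf(p):
    "profile of points in album frame, near +/-80 mm of spine centre"
    W=cloud(p); d=W-[*H,0]; A=np.stack([d@AX,d@AY,d[...,2]],-1); ok=(p['depth']>0)
    return A,ok
E
python3 -c "
from h import *
alb(); p=manip.camera('side'); c=cv2.resize(p['pixels'][160:310,300:500],(800,600),interpolation=cv2.INTER_CUBIC)
cv2.imwrite('pics/s3.png',c[:,:,::-1])
A,ok=fitleaf(p); m=ok&(A[...,0]<-35)&(A[...,0]>-83)&(abs(A[...,1])<130)&(A[...,2]>.02)&(A[...,2]<.15)
B=A[m]; print(len(B)); print(np.round(B[np.argsort(B[:,2])][::max(1,len(B)//15)]*1000))
"
```

```text
t 3.87 tip alb mm [  1.6  70.9 101.2] F alb [1.18 1.67 0.36] yawerr deg 0.02
0
[]
```

View pics/s3.png

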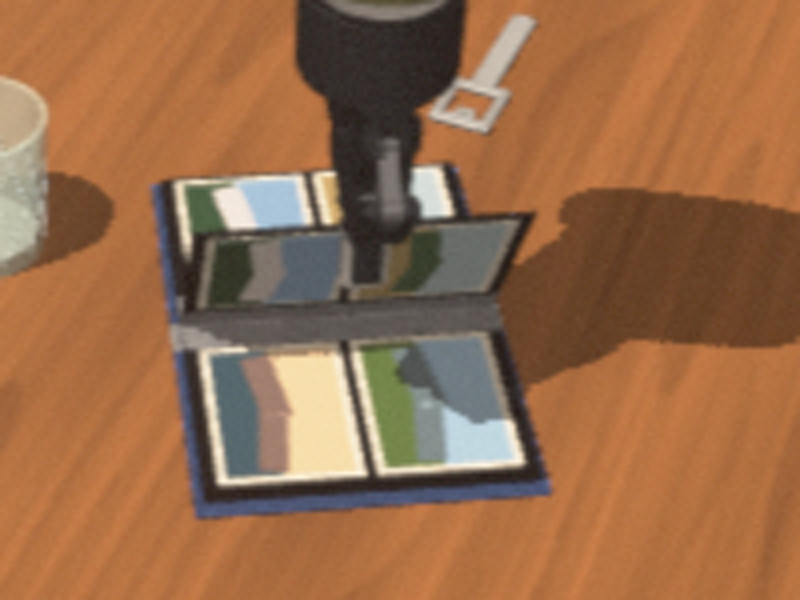

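The leaf is tilting up, with the fingertip behind it at (370,270) in the crop; the album looks unmoved. Continuing.

move_arm --increments '[{"offset": [0,-0.004,0.011],"yaw": 0,"jaw": 255},{"offset": [0,-0.006,0.017],"yaw": 0,"jaw": 255},{"offset": [0,-0.008,0.023],"yaw": 0,"jaw": 255},{"offset": [0,-0.009,0.029],"yaw": 0,"jaw": 255},{"offset": [0,-0.0105,0.035],"yaw": 0,"jaw": 255},{"offset": [0,-0.0115,0.0415],"yaw": 0,"jaw": 255},{"offset": [0,-0.012,0.048],"yaw": 0,"jaw": 255},{"offset": [0,-0.012,0.056],"yaw": 0,"jaw": 255},{"offset": [0,-0.0115,0.068],"yaw": 0,"jaw": 255},{"offset": [0,-0.0095,0.079],"yaw": 0,"jaw": 255}]'

```text
clock: 4.75
position: [0.5637, -0.1693, 0.1286]
ee_rot: [0.171, -0.685, 0.687, -0.174]
ft_force: [-0.6, 0.9, 0.4]
grip_width: 0.0
```

```bash
python3 -c "
from h import *
alb(); p=manip.camera('side'); c=cv2.resize(p['pixels'][160:310,300:500],(800,600),interpolation=cv2.INTER_CUBIC)
cv2.imwrite('pics/s4.png',c[:,:,::-1])
"
```

```text
t 4.75 tip alb mm [  1.5 -10.7 111.6] F alb [-0.05  1.06  0.38] yawerr deg -0.05
```

View pics/s4.png

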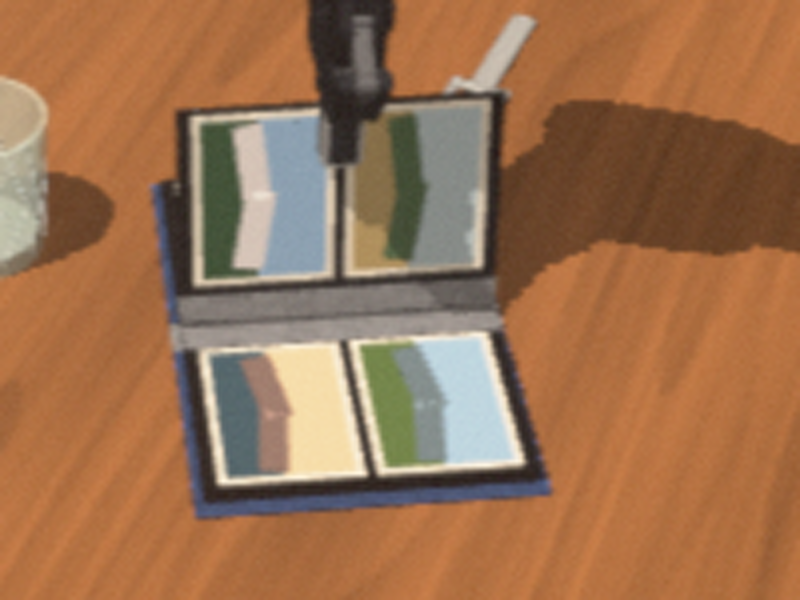

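The leaf is past upright with the finger on its face near the edge, and the album has not moved. Continuing over.

move_arm --increments '[{"offset": [0,0.0035,0.007],"yaw": 0,"jaw": 255},{"offset": [0,0.007,0.0165],"yaw": 0,"jaw": 255},{"offset": [0,0.012,0.025],"yaw": 0,"jaw": 255},{"offset": [0,0.0175,0.034],"yaw": 0,"jaw": 255},{"offset": [0,0.0235,0.0415],"yaw": 0,"jaw": 255},{"offset": [0,0.0305,0.0485],"yaw": 0,"jaw": 255},{"offset": [0,0.0385,0.055],"yaw": 0,"jaw": 255},{"offset": [0,0.0465,0.0605],"yaw": 0,"jaw": 255},{"offset": [0,0.0555,0.065],"yaw": 0,"jaw": 255},{"offset": [0,0.0645,0.069],"yaw": 0,"jaw": 255}]'

```text
clock: 5.63
position: [0.5969, -0.2332, 0.0627]
ee_rot: [0.171, -0.685, 0.687, -0.173]
ft_force: [0.3, 0.9, 0.4]
grip_width: -0.002
```

```bash
python3 -c "
from h import *
alb()
"
```

```text
t 5.63 tip alb mm [  0.4 -82.6  45.7] F alb [0.66 0.62 0.43] yawerr deg -0.19
```

move_arm --increments '[{"offset": [0,0.009,0.003],"yaw": 0,"jaw": 255},{"offset": [0,0.017,0.005],"yaw": 0,"jaw": 255},{"offset": [0,0.024,0.006],"yaw": 0,"jaw": 255},{"offset": [0,0.028,0.006],"yaw": 0,"jaw": 255},{"offset": [0,0.03,0.006],"yaw": 0,"jaw": 255},{"offset": [0,0.0315,0.006],"yaw": 0,"jaw": 255},{"offset": [0,0.0315,0.006],"yaw": 0,"jaw": 255}]'

```text
clock: 6.22
position: [0.5996, -0.2383, 0.0321]
ee_rot: [0.171, -0.685, 0.687, -0.173]
ft_force: [-3.4, 0.8, 4.9]
grip_width: -0.001
```

```bash
python3 -c "
from h import *
alb()
"
```

```text
t 6.22 tip alb mm [  0.4 -88.5  15.1] F alb [-2.62  2.29  4.94] yawerr deg -0.18
```

Contact at about 5 N. I'll press a little more and hold, then lift straight up.

move_arm --increments '[{"offset": [0,0.0015,0],"yaw": 0,"jaw": 255},{"offset": [0,0.002,0],"yaw": 0,"jaw": 255},{"offset": [0,0.002,0],"yaw": 0,"jaw": 255},{"offset": [0,0.002,0],"yaw": 0,"jaw": 255}]'

```text
clock: 6.55
position: [0.5997, -0.2383, 0.0319]
ee_rot: [0.171, -0.684, 0.688, -0.173]
ft_force: [-7.3, 1.6, 13.2]
grip_width: 0.003
```

move_arm --increments '[{"offset": [0,-0.005,0],"yaw": 0,"jaw": 255},{"offset": [0,-0.03,0],"yaw": 0,"jaw": 255},{"offset": [0,-0.07,0],"yaw": 0,"jaw": 255},{"offset": [0,-0.11,0],"yaw": 0,"jaw": 255},{"offset": [0.04,-0.15,0],"yaw": 0,"jaw": 255},{"offset": [0.08,-0.17,0],"yaw": 0,"jaw": 255},{"offset": [0.12,-0.17,0],"yaw": 0,"jaw": 255},{"offset": [0.16,-0.17,0],"yaw": 0,"jaw": 255},{"offset": [0.2,-0.17,0],"yaw": 0,"jaw": 255},{"offset": [0.2,-0.17,0],"yaw": 0,"jaw": 255}]'

```text
clock: 7.38
position: [0.4171, -0.3362, 0.2024]
ee_rot: [0.169, -0.684, 0.689, -0.17]
ft_force: [0.1, -0.8, -0.1]
grip_width: -0.0
```

```bash
python3 -c "
from h import *
alb(); p=manip.camera('top'); save(p,'top5.png'); A,ok=fitleaf(p)
for a in range(-120,130,15):
    m=ok&(abs(A[...,0])<.075)&(abs(A[...,1]*1000-a)<7.5); z=A[m][:,2]*1000; print(a,len(z),np.round(np.percentile(z,[10,50,90]),1))
for q in ('album','leaf_hinge','tumbler_a','tin','opener'):
    print(q,[np.round([*r['centre'],r['confidence']],2) for r in manip.spot_point(p,q)[:2]])
q=manip.camera('side'); save(q,'side5.png')
"
```

```text
t 7.38 tip alb mm [-206.6  -88.1  185.4] F alb [-0.3  -0.74 -0.08] yawerr deg -0.56
-120 438 [12.5 15.4 18.2]
-105 458 [12.4 15.5 18.5]
-90 449 [12.6 15.8 18.5]
-75 469 [12.6 15.4 18.4]
-60 456 [12.8 15.8 18.3]
-45 460 [12.6 15.7 18.7]
-30 464 [12.8 15.5 18.4]
-15 464 [12.7 15.4 18.1]
0 470 [ 2.4 12.5 16.7]
15 465 [ 9.7 12.6 15.1]
30 461 [ 9.7 12.5 14.9]
45 467 [10.1 13.  15.8]
60 466 [10.2 12.9 15.5]
75 468 [ 9.9 12.7 16. ]
90 476 [10.1 12.9 15.3]
105 469 [10.  12.9 15.6]
120 466 [ 1.8 11.1 14.7]
album []
leaf_hinge [array([345.6 , 260.4 ,   0.77])]
tumbler_a [array([280.2 , 165.3 ,   0.68]), array([344.2 , 168.6 ,   0.58])]
tin [array([211.2 , 164.6 ,   0.71]), array([3.653e+02, 2.468e+02, 1.700e-01])]
opener [array([460.6, 265.3,   0.7])]
```

View pics/side5.png

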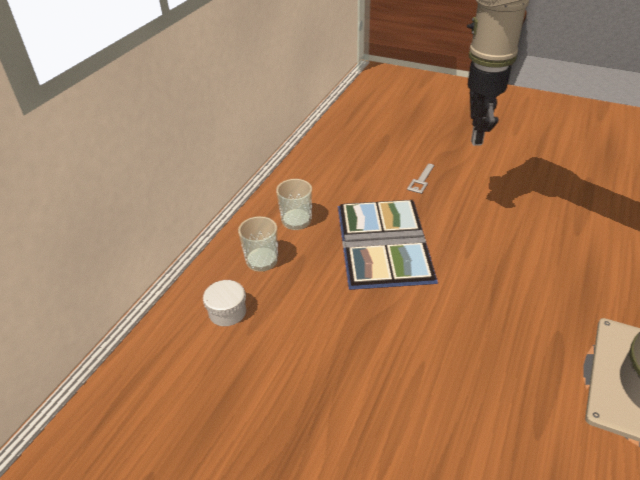

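The leaf lies flat: a uniform 15.5 mm across the -y side, against 12.8 mm for the bare page. The album and objects look unmoved and the arm is clear.

```bash
python3 -c "
from h import *
print(manip.hand_in())"
```

```text
the job is handed in; nothing more can be done
None
```

I turned the leaf over the spine with the closed fingertips. I then pressed it flat on the opposite page about 88 mm from the hinge, building from about 5 N to 13 N, lifted clear and handed the job in at about 7.5 s.

**Leaf:** the last depth check showed a uniform height of about 15.5 mm across the -y page, against about 12.8 mm for the bare page, so the leaf lies flat with no measurable tilt.

**Album and other objects:** the final side picture shows the album, tumblers, tin and opener where they were. The networks' top-view points agree with the first ones to within about 5 pixels (about 10 mm), which is roughly their usual error.

**Failed check:** the network did not report the album itself in the last top view. Only the hinge point was found, about 3 pixels from its earlier spot.

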